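Fetch laboratory masses from under the reagent shelf and soap them

TASK

The brass masses have rolled under the glass reagent shelf: draw every one of them out with the draw hook, not with the fingers, and put them all in the steel pan of the wash station. When all of them are in the pan, press the soap pump's head fully down to its stop and let it spring back up. Leave the hook back in its white tray, set down as it was, and do not disturb the other things on the bench.

Things in the scene. Friction and masses are not known exactly. Their poses are not given: they have to be found in the camera images.
- mass1: loose cylindrical brass laboratory mass with a thin dark groove round it, 30 mm diameter, 24 mm high, about 120 g; origin at the centre of its flat underside, z up its axis. Starts standing on the bench under the glass shelf, its centre 40 to 70 mm behind the shelf's front edge. All are alike; three to five of the five are present (None if absent)
- mass2: loose cylindrical brass laboratory mass with a thin dark groove round it, 30 mm diameter, 24 mm high, about 120 g; origin at the centre of its flat underside, z up its axis. Starts standing on the bench under the glass shelf, its centre 40 to 70 mm behind the shelf's front edge. All are alike; three to five of the five are present (None if absent)
- mass3: loose cylindrical brass laboratory mass with a thin dark groove round it, 30 mm diameter, 24 mm high, about 120 g; origin at the centre of its flat underside, z up its axis. Starts standing on the bench under the glass shelf, its centre 40 to 70 mm behind the shelf's front edge. All are alike; three to five of the five are present (None if absent)
- mass4: loose cylindrical brass laboratory mass with a thin dark groove round it, 30 mm diameter, 24 mm high, about 120 g; origin at the centre of its flat underside, z up its axis. Starts standing on the bench under the glass shelf, its centre 40 to 70 mm behind the shelf's front edge. All are alike; three to five of the five are present (None if absent)
- mass5: loose cylindrical brass laboratory mass with a thin dark groove round it, 30 mm diameter, 24 mm high, about 120 g; origin at the centre of its flat underside, z up its axis. Starts standing on the bench under the glass shelf, its centre 40 to 70 mm behind the shelf's front edge. All are alike; three to five of the five are present (None if absent)
- hook: draw hook like a small hoe, 260 mm long, 150 g, standing on blade and rear foot. Origin level with its underside, below the middle of the handle; x from handle to blade, z up. Wooden handle bar x -55 to +55 mm, 16 mm wide, 27 to 49 mm up: grip across its sides near the origin (its balance point). Rear foot at x -69 to -55 mm, 40 mm wide, 50 mm high. Starts in the tray
- hook_blade (a point): middle of the lower edge of the hook's drawing face, 190 mm ahead of the hook's origin. A thin steel rod 38 mm up joins handle and blade. The steel blade is upright, 50 mm wide, 42 mm high, 4 mm thick (beyond this face), with side wings 12 mm long, 30 mm high reaching back towards the handle, 44 mm clear between them
- hook_mid (a point): point of the hook midway along its length, 62.5 mm ahead of the hook's origin, at the level of its underside
- tray: fixed white plastic tray for the hook, 350 mm (x) by 120 mm (y) outside, walls 14 mm high and 5 mm thick, floor 5 mm thick; origin under its centre, x lengthwise. At the start the hook stands in it with its middle near the tray's centre, parallel to it, blade towards tray +x
- shelf: fixed low shelf of clear glass, bottles fixed on its top near the ends (to 192 mm up). Origin on the bench under the middle of its front edge (towards the robot); x points in under the shelf, y along the edge to the left. Glass 200 mm deep, 440 mm long, underside 100, top 108 mm up. Aluminium side panels 12 mm thick at y -208 and +208 mm, x 15 to 195 mm; open at front and back
- station: fixed wash station: steel open pan with a soap pump bottle beyond it on a thin grey base. Origin on the bench under the pan's centre. Pan 190 mm (x) by 160 mm (y) outside, walls 4 mm thick, rim 36 mm above the bench, inner floor 10 mm above the bench. The bottle, 68 mm across and 106 mm high, stands with its axis at x +165 mm, y 0
- pump_top (a point): centre of the flat top of the soap pump's round head (36 mm across), 158 mm above the bench when up; it moves with the head. A spout sticks out 62 mm from the head's axis to station -x
- pump (a joint): travel of the pump head downward, m: 0 is up, 0.020 is fully down at its stop. A spring pushes it back up: 3 N at the top, 8 N at the stop
- beaker: loose bystander, to be left alone: glass beaker, 72 mm across, 85 mm high; origin at the centre of its underside
- dish: loose bystander, to be left alone: small steel bowl, 64 mm across, 30 mm high; origin at the centre of its underside
- matchbox: loose bystander, to be left alone: cardboard matchbox, 56 x 36 x 16 mm; origin at the centre of its underside
- stopper: loose bystander, to be left alone: black rubber stopper, 34 mm across, 28 mm high, standing under the shelf, its centre 172 mm or more behind the front edge; origin at the centre of its underside
- dropper: loose bystander, to be left alone: white dropper bottle with a red cap, 28 mm across, 65 mm high; origin at the centre of its underside
- burner: loose bystander, to be left alone: blue gas burner, foot 84 mm across, 130 mm high; origin at the centre of its underside

How it is judged (in metres and radians):
On the way, in this order (a step that is already met when the one before it is completed fails the run):
1. every mass has been drawn out from under the shelf (x of each of mass1, mass2, mass3, mass4, mass5 in the frame of shelf below -0.02 m), for 0.1 s.
2. every mass is in the steel pan (x of mass1 in the frame of station between -0.091 and 0.091 m and y of mass1 in the frame of station between -0.076 and 0.076 m and z of each of mass1, mass2, mass3, mass4, mass5 in the frame of station below 0.036 m and x of mass2 in the frame of station between -0.091 and 0.091 m and y of mass2 in the frame of station between -0.076 and 0.076 m and x of mass3 in the frame of station between -0.091 and 0.091 m and y of mass3 in the frame of station between -0.076 and 0.076 m and x of mass4 in the frame of station between -0.091 and 0.091 m and y of mass4 in the frame of station between -0.076 and 0.076 m and x of mass5 in the frame of station between -0.091 and 0.091 m and y of mass5 in the frame of station between -0.076 and 0.076 m), for 0.2 s.
3. the pump head is pressed down to its stop (value of joint pump above 0.0175 m), for 0.05 s.
At the end, for the whole second after the job is handed in: Every mass present lies at rest inside the walls of the steel pan; the pump head is up again (within 4 mm); the hook stands at rest in its tray on blade and foot, its middle within 35 mm lengthwise and 30 mm crosswise of the tray's centre, parallel to it within 0.15 rad (all of step 2 and linear speed of each of mass1, mass2, mass3, mass4, mass5, hook below 0.03 m/s and x of hook_mid in the frame of tray between -0.035 and 0.035 m and y of hook_mid in the frame of tray between -0.03 and 0.03 m and z of hook_mid in the frame of tray below 0.012 m and angle between hook's own z axis and vertical below 0.12 rad and angle between the x axis of hook and the x axis of tray, either way round below 0.15 rad and value of joint pump below 0.004 m); the robot touches nothing.
It fails at once if a mass is touched by the fingers or arm while it is still under the shelf ((contact force between the fingers and mass1 above 0.5 N and x of mass1 in the frame of shelf above 0 m) or (contact force between the arm and mass1 above 0.5 N and x of mass1 in the frame of shelf above 0 m) or (contact force between the fingers and mass2 above 0.5 N and x of mass2 in the frame of shelf above 0 m) or (contact force between the arm and mass2 above 0.5 N and x of mass2 in the frame of shelf above 0 m) or (contact force between the fingers and mass3 above 0.5 N and x of mass3 in the frame of shelf above 0 m) or (contact force between the arm and mass3 above 0.5 N and x of mass3 in the frame of shelf above 0 m) or (contact force between the fingers and mass4 above 0.5 N and x of mass4 in the frame of shelf above 0 m) or (contact force between the arm and mass4 above 0.5 N and x of mass4 in the frame of shelf above 0 m) or (contact force between the fingers and mass5 above 0.5 N and x of mass5 in the frame of shelf above 0 m) or (contact force between the arm and mass5 above 0.5 N and x of mass5 in the frame of shelf above 0 m)).
It fails at once if one of the other things on the bench (beaker, dish, matchbox, stopper, dropper bottle, burner) is moved by more than 40 mm (distance of any of beaker, dish, matchbox, stopper, dropper, burner from where it was at the start of the episode above 0.04 m).
Of mass1, mass2, mass3, mass4, mass5 only 3 to 5 are there at a start; the rules pass over those that are not, and their reading is None.
At some moment in a run one of mass1, mass2, mass3, mass4, mass5 may be knocked a few centimetres aside while the robot is not near it.
Once in a run the grip may slacken for a moment while it holds something.
It also fails if it takes over 210 s, if anything falls off the work surface, if the arm or the gripper's body presses on something with over 40 N, if the wrist force passes 120 N, or if a joint passes its speed limit or range.

ROBOT

A 6-joint arm with a two-finger parallel gripper is mounted at the origin on the work surface. World frame = base frame: x ahead of the robot, y to its left, z up, the work surface at z = 0. Lengths are in mm, angles in rad, forces in N, time in s.
With the tool pointing down it reaches from about 350 to 875 mm from the base axis. Payload 4.2 kg.
Tool frame: the origin (TCP) lies at the very end of the fingers, on their centre line; the grasp point (between the pads) lies 19 mm behind it; z points along the fingers, y is the line along which they close (so a half turn about z gives the same grasp; the last joint's range is limited). The gripper opens to 85 mm and grips with 20 to 120 N. Pads are 22 mm wide; open, the fingers measure 114 mm over their backs; the gripper's body (76 mm by 85 mm) begins 54 mm behind the grasp point. The pads swing forward as they close: fully open they stand 13 mm farther back than shut.
Start: joints at [-0.859, 0.385, 0.008, 0, -1.194, -0.259], TCP at [273.44, -561.987, 231.312] pointing down, gripper open.
Joint ranges: [-3.14, 3.14], [-1.21, 2.06], [-1.07, 1.41], [-3.16, 2.05], [-2.99, -0.16], [-3.1, 3.1]. Speed limits (rad/s): [2.79, 2.79, 3.14, 3.14, 3.14, 3.14].

INTERFACE

Orientations are given as a unit quaternion [x, y, z, w].
In Python, from bench import read_state, get_image, camera_model, job_done gives the robot as it stands.
- The arm moves only by the shell command python3 -m handwheel 'ROWS'. ROWS is JSON, a list of rows, each a list of 7 numbers: the shift along the tool's x, y, z in m, then the turn, a rotation vector about the tool's x, y, z in rad, then the gripper's target within -1 to 1 (fully open at 1, half-way at 0, shut at -1). In form: [[dx, dy, dz, wx, wy, wz, jaw], ...]. A call has 1 to 10 rows; each row is the pose to reach, as a shift and turn from the pose commanded when the call began, along the tool's axes at that moment; what a row does not reach only later rows make up. A row lasts 1/8 s, in which the tool goes at most 62.5 mm and 10.7 degrees, less where a joint would pass 70% of its speed; a pose out of reach is approached as far as the arm can. A call with a gripper value outside its range is refused whole. The fingers move at their own pace and stop on an object; the grip force is fixed at half the most. Time passes only in rows, so rows that repeat a pose let the fingers close. It gives the time, the measured TCP pose, the force, the opening and the grip force at its end, in the units of the state.
- read_state(): the state, without advancing time (a new reading comes with each control period).
- get_image(name): name is "scene" or "top" or "wrist"; returns (picture, depth): 384x512x3 uint8, blue, green, red; 384x512 float32, mm along the optical axis (not along the pixel's ray), 0 where there is no reading.
- camera_model(name): a dict with "K" (3x3 intrinsics, pixels), "dist" ([k1, k2, p1, p2, k3] as OpenCV has them; the pictures are not rectified), "rvec" (rotation vector, rad) and "tvec" (3), from world to camera coordinates, as OpenCV has them; the wrist camera has in their place "hand_eye" (4x4, takes a point from camera to tool coordinates, whose origin is the TCP and whose axes are the flange's). Camera axes: x right, y down, z forward; pixel columns grow to the right and rows downward; lengths in mm; the calibration is good to about 2 mm. A picture is of the moment at which its call begins: read the wrist's pose just before it. camera_model takes no time and is no camera call.
- job_done(): hands the job in; it is judged then, once.
The state is a dict: "clock": time; "joints": joint angles; "joint_vel": joint speeds; "joint_efforts": joint torques, N m; "position": TCP position; "ee_rot": TCP orientation; "contact_force": force on the tool from outside, world axes, zero at the start; "wrist_torque": the same for the moment, N m; "gripper_width": finger opening in mm; "grasp_force": force on a finger pad.
Only numpy, scipy, OpenCV 4.12 (cv2) and the standard library are available. Lean on these libraries where they do the work, as an engineer would, in place of code of your own. Each camera call takes 0.05 s, during which the arm holds its last target. There are 200 camera calls.

## Working session

There is one attempt and no reset: what is moved stays moved. The work goes in short steps, Python scripts to look and compute and a shell command to move; the robot and the scene stay as the last step left them, time stands still between calls to the robot, and variables do not carry over. Pictures are saved under pics/ and viewed, at most 14 in all, crops included, and the job is handed in when it is done.

```bash
mkdir -p pics; ls; python3 - <<'E'
from bench import *
import cv2
s=read_state();print({k:s[k] for k in('clock','position','ee_rot','gripper_width')})
for n in('scene','top'):
    p,d=get_image(n);cv2.imwrite(f'pics/{n}0.png',p);import numpy as np;np.save(f'pics/{n}0.npy',d)
    print(n,camera_model(n))
print(camera_model('wrist'))
E
```

```text
pics
{'clock': 0.0, 'position': array([ 273.1831266 , -561.48398023,  230.17878326]), 'ee_rot': array([-2.24368719e-01,  9.74503682e-01,  1.07688293e-03, -3.02204879e-04]), 'gripper_width': 85.30898699948482}
scene {'K': array([[447.68063523,   0.        , 251.78093727],
       [  0.        , 447.68063523, 185.39499021],
       [  0.        ,   0.        ,   1.        ]]), 'dist': array([-0.07525358,  0.        ,  0.        ,  0.        ,  0.        ]), 'rvec': array([ 1.29238822,  2.21975751, -0.99297044]), 'tvec': array([ 332.85025682, -247.35818615, 1903.7237807 ])}
top {'K': array([[353.020186  ,   0.        , 250.90012267],
       [  0.        , 353.020186  , 194.9081455 ],
       [  0.        ,   0.        ,   1.        ]]), 'dist': array([-0.10100847,  0.        ,  0.        ,  0.        ,  0.        ]), 'rvec': array([ 2.1908284 , -2.17322353,  0.03860877]), 'tvec': array([ -15.45362455,  595.35272844, 1300.00067549])}
{'K': array([[273.77408413,   0.        , 251.36924831],
       [  0.        , 273.77408413, 187.00752775],
       [  0.        ,   0.        ,   1.        ]]), 'dist': array([-0.03804049,  0.        ,  0.        ,  0.        ,  0.        ]), 'hand_eye': array([[ 7.89054580e-04, -9.56182555e-01, -2.92770044e-01,
         7.45110122e+01],
       [ 9.99999277e-01,  1.02014703e-03, -6.36652521e-04,
         8.78997452e-01],
       [ 9.07424525e-04, -2.92769329e-01,  9.56182669e-01,
        -1.41280791e+02],
       [ 0.00000000e+00,  0.00000000e+00,  0.00000000e+00,
         1.00000000e+00]])}
```

View pics/scene0.png

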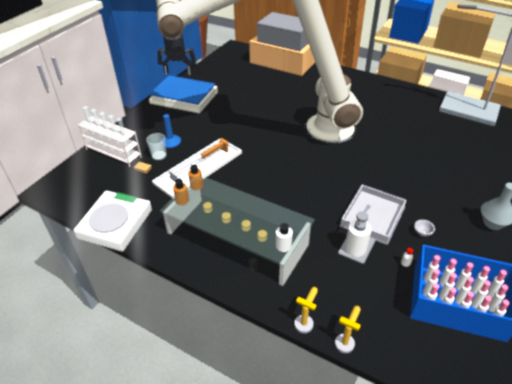

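View pics/top0.png

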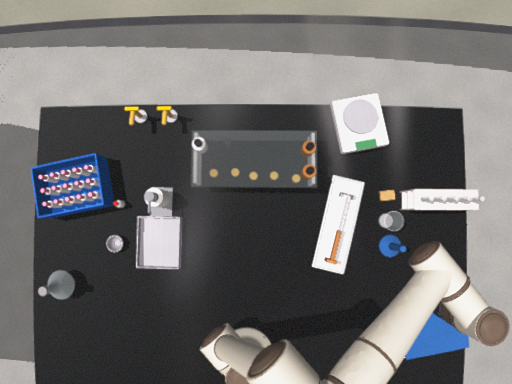

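The scene view shows the shelf with five brass masses and the tray left of it. In the top view (up = +x, left = +y) the masses are at about (213,173), (235,172), (253,176), (274,176) and (296,178). The hook's tray is near (338,225) with the blade at the top, the pan is at (158,242) and the pump head at (153,197).

```bash
cat > h.py <<'E'
from bench import *
import cv2, numpy as np
from scipy.spatial.transform import Rotation as R
def ray(n,uv,T=None):
    m=camera_model(n); uv=np.array(uv,float).reshape(-1,1,2)
    q=cv2.undistortPoints(uv,m['K'],m['dist']).reshape(-1,2); d=np.c_[q,np.ones(len(q))]
    if n=='wrist':
        X=T@m['hand_eye']; return X[:3,3],d@X[:3,:3].T
    A=cv2.Rodrigues(m['rvec'])[0]; return -A.T@m['tvec'],d@A
def onplane(n,uv,z,T=None):
    o,d=ray(n,uv,T); return (o+d*((z-o[2])/d[:,2:]))[:,:2].round(1)
def tool():
    s=read_state();T=np.eye(4);T[:3,:3]=R.from_quat(s['ee_rot']).as_matrix();T[:3,3]=s['position'];return T
def delta(xyz,yaw=None):
    "tool-frame shift to world target mm, plus turn about tool z so that tool x axis has world heading yaw (deg), tool down"
    T=tool();d=T[:3,:3].T@(np.array(xyz)-T[:3,3])/1000
    cur=np.arctan2(T[1,0],T[0,0]); 
    w=None
    if yaw is not None:
        c,s=np.cos(np.radians(yaw)),np.sin(np.radians(yaw))
        Rt=np.array([[c,s,0],[s,-c,0],[0,0,-1.]]); w=R.from_matrix(T[:3,:3].T@Rt).as_rotvec().round(4)
    print('pos',T[:3,3].round(1),'heading',np.degrees(cur).round(2),'shift',d.round(4),'turn',w,'j6',read_state()['joints'][5].round(2),'t',read_state()['clock'])
def blobs(p,lo,hi,amin=10):
    m=cv2.inRange(cv2.cvtColor(p,cv2.COLOR_BGR2HSV),lo,hi)
    n,l,st,c=cv2.connectedComponentsWithStats(m)
    return [(c[i].round(1),st[i,4],st[i,:4]) for i in range(1,n) if st[i,4]>=amin]
E
python3 - <<'E'
from h import *
p=cv2.imread('pics/top0.png')
for b in blobs(p,(15,70,80),(32,255,255)): print(b, onplane('top',[b[0]],24))
print('hook'); 
for b in blobs(p,(4,90,60),(16,255,255),20): print(b, onplane('top',[b[0]],49))
m=cv2.inRange(p,(170,170,170),(255,255,255));m[:, :300]=0;m[:170]=0;m[285:]=0;m[:,370:]=0
r=cv2.minAreaRect(np.argwhere(m)[:,::-1].astype(np.float32));print(r,onplane('top',cv2.boxPoints(r),14))
cv2.imwrite('pics/c1.png',cv2.resize(p[105:285,130:380],None,fx=3,fy=3,interpolation=cv2.INTER_CUBIC))
E
```

```text
(array([164.3, 112.9]), np.int32(184), array([156, 105,  17,  21], dtype=int32)) [[906.8 323.3]]
(array([132.2, 113.4]), np.int32(194), array([124, 106,  18,  20], dtype=int32)) [[906.4 449.6]]
(array([213.3, 172.5]), np.int32(55), array([210, 169,   8,   8], dtype=int32)) [[677.9 130.5]]
(array([234.7, 171.8]), np.int32(59), array([231, 168,   9,   9], dtype=int32)) [[680.9  50.4]]
(array([273.6, 175.1]), np.int32(59), array([270, 171,   9,   9], dtype=int32)) [[669.5 -94.6]]
(array([253. , 175.4]), np.int32(58), array([249, 172,   9,   8], dtype=int32)) [[667.8 -18. ]]
(array([295.8, 177.8]), np.int32(61), array([292, 174,   9,   9], dtype=int32)) [[ 660.  -177.2]]
(array([386.8, 194.9]), np.int32(164), array([379, 189,  17,  12], dtype=int32)) [[ 598.9 -518.7]]
hook
(array([307.4, 148.4]), np.int32(142), array([301, 140,  15,  16], dtype=int32)) [[ 766.1 -217.3]]
(array([307.6, 171.5]), np.int32(141), array([301, 164,  16,  15], dtype=int32)) [[ 680.8 -217.7]]
(array([391.8, 195.1]), np.int32(27), array([387, 189,   9,  12], dtype=int32)) [[ 596.8 -528.3]]
(array([381.4, 195. ]), np.int32(40), array([379, 190,   8,  12], dtype=int32)) [[ 596.9 -489.3]]
(array([334.2, 248.7]), np.int32(164), array([325, 230,  16,  34], dtype=int32)) [[ 400.9 -314.5]]
((328.8763427734375, 222.16876220703125), (51.74786376953125, 94.7861099243164), 12.26477336883545) [[ 344.  -170.8]
 [ 689.6 -245.4]
 [ 649.9 -436.5]
 [ 303.9 -359.5]]
```

View pics/c1.png

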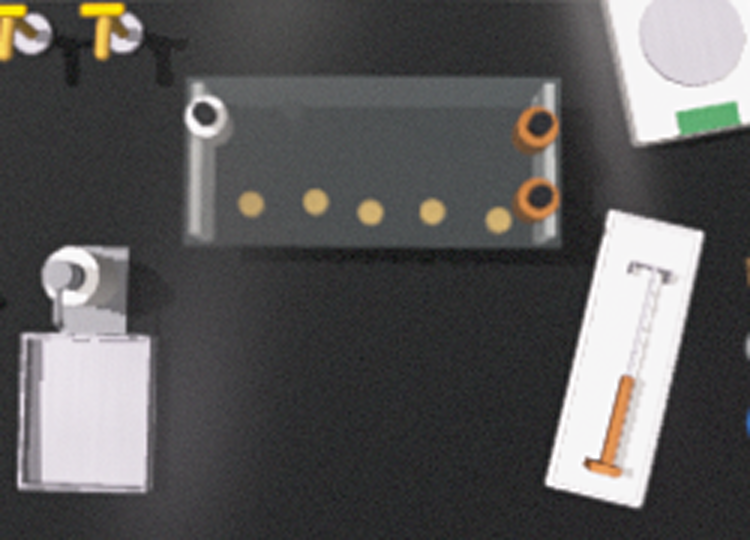

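The crop shows the shelf glass corners at (188,78), (560,78), (184,246) and (561,246), with the hook's handle from (602,467) up to its blade at (650,272). The pan is at (18..153, 333..492) and the pump head at (65,276).

```bash
python3 - <<'E'
from h import *
f=lambda l,z:print(z,onplane('top',[(a/3+129.7,b/3+104.7) for a,b in l],z).tolist())
f([(188,78),(560,78),(184,246),(561,246)],108)
f([(608,210),(704,232),(642,507),(546,485)],14)
f([(602,467)],50); f([(632,378),(611,460)],49); f([(628,268),(674,280),(650,272)],42)
f([(20,335),(153,333),(148,492),(18,490)],36)
f([(65,276)],158); f([(60,325)],150)
# stopper & bystanders
E
python3 - <<'E'
import cv2
p=cv2.imread('pics/scene0.png')
cv2.imwrite('pics/c2.png',cv2.resize(p[130:300,60:420],None,fx=2.2,fy=2.2,interpolation=cv2.INTER_CUBIC))
E
```

```text
108 [[816.5, 196.7], [818.2, -241.0], [617.5, 197.1], [620.5, -241.1]]
14 [[673.9, -315.8], [647.3, -437.0], [305.0, -358.0], [331.9, -238.4]]
50 [[358.9, -300.5]]
49 [[466.1, -336.9], [367.2, -311.6]]
42 [[599.6, -334.1], [585.4, -390.7], [595.0, -361.1]]
36 [[511.0, 415.6], [515.5, 247.7], [320.4, 251.1], [319.0, 414.7]]
158 [[578.9, 322.3]]
150 [[523.7, 329.3]]
```

View pics/c2.png

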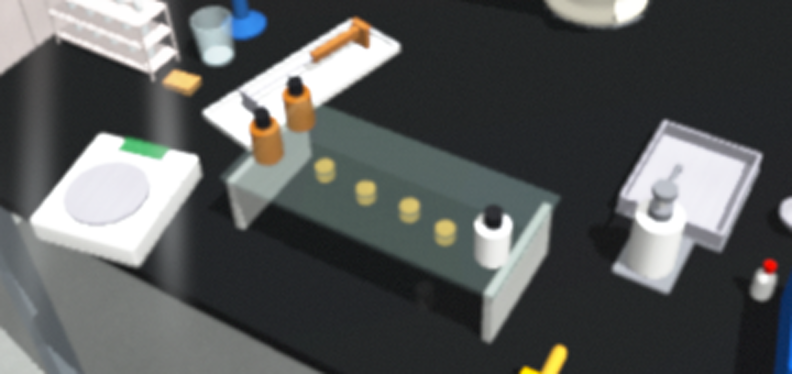

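The scene crop confirms the shelf is open at the front and the masses stand about 40–60 mm in. The stopper is a dark blob near (424,292), at the back. Next I move above the hook handle.

```bash
python3 -c "
from h import *
delta((412,-318,160),165.5)"
```

```text
pos [ 273.2 -561.5  230.3] heading -154.07 shift [-0.2313  0.1582  0.0706] turn [ 0.0018 -0.0008  0.7057] j6 -0.26 t 0.1
```

```bash
python3 -m handwheel '[[-0.12,0.08,0.03,0,0,0.35,1],[-0.231,0.158,0.07,0.002,-0.001,0.706,1],[-0.231,0.158,0.07,0.002,-0.001,0.706,1],[-0.231,0.158,0.07,0.002,-0.001,0.706,1],[-0.231,0.158,0.07,0.002,-0.001,0.706,1],[-0.231,0.158,0.07,0.002,-0.001,0.706,1],[-0.231,0.158,0.07,0.002,-0.001,0.706,1],[-0.231,0.158,0.07,0.002,-0.001,0.706,1]]'
python3 -c "
from h import *
T=tool();np.save('pics/T1.npy',T)
p,d=get_image('wrist');cv2.imwrite('pics/w1.png',p)
delta((412,-318,160),165.5)
m=cv2.inRange(cv2.cvtColor(p,cv2.COLOR_BGR2HSV),(4,110,60),(18,255,255))
v=np.argwhere(m)[:,::-1]
w=onplane('wrist',v,49,T);c=w.mean(0);u=np.linalg.svd(w-c,full_matrices=0)[2][0];u*=np.sign(u[0]);q=(w-c)@u
print(len(v),c,np.degrees(np.arctan2(u[1],u[0])),np.percentile(q,[0,2,50,98,100]))
"
```

```text
clock: 1.1
position: [411.7, -319.7, 161.5]
ee_rot: [0.127, 0.992, -0.001, 0.001]
contact_force: [-0.7, 0.3, 0.4]
gripper_width: 85.5
grasp_force: 0.0
pos [ 411.6 -319.8  161.5] heading 165.39 shift [0.0001 0.0019 0.0015] turn [-0.0016  0.002  -0.002 ] j6 -1.48 t 1.15
972 [ 369.1691358  -309.17808642] -13.432202878962789 [-19.48585039 -19.13892422  -4.97041512  31.83258828  34.89073297]
```

View pics/w1.png

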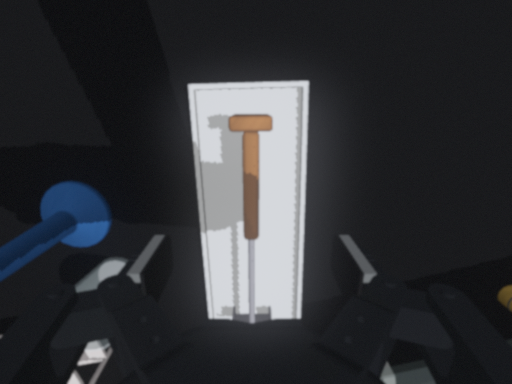

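The wrist view shows the handle between the fingers, from the foot at (250,123) to the handle's front end at (251,240). The blade is at (252,317), and the hook lies clear inside the tray.

```bash
python3 -c "
from h import *
T=np.load('pics/T1.npy')
a=onplane('wrist',[(251,134),(251.5,239)],54,T);b=onplane('wrist',[(252,318)],47,T)
print(a,b,a.mean(0),np.linalg.norm(a[1]-a[0]))
d=b[0]-a.mean(0);print(np.linalg.norm(d),np.degrees(np.arctan2(d[1],d[0])))
t=onplane('wrist',[(190,86),(307,84),(302,320),(208,321)],19,T);print(t,t.mean(0))
delta((412,-318,24),166)
"
```

```text
[[ 364.9 -307.4]
 [ 466.5 -333.3]] [[ 569.3 -359.4]] [ 415.7  -320.35] 104.84927276810272
158.48615870163547 -14.264215371832304
[[ 308.3 -354.6]
 [ 335.3 -243.3]
 [ 614.  -304.3]
 [ 585.3 -422.3]] [ 460.725 -331.125]
pos [ 411.6 -319.8  161.5] heading 165.39 shift [0.0004 0.0021 0.1375] turn [-0.0016  0.002  -0.0107] j6 -1.48 t 1.15
```

```bash
python3 -m handwheel '[[-0.004,0.001,0.06,-0.001,0.002,-0.006,1],[-0.004,0.001,0.12,-0.001,0.002,-0.006,1],[-0.004,0.001,0.1375,-0.001,0.002,-0.006,1],[-0.004,0.001,0.1375,-0.001,0.002,-0.006,1],[-0.004,0.001,0.1375,-0.001,0.002,-0.006,1],[-0.004,0.001,0.1375,-0.001,0.002,-0.006,-1],[-0.004,0.001,0.1375,-0.001,0.002,-0.006,-1],[-0.004,0.001,0.1375,-0.001,0.002,-0.006,-1],[-0.004,0.001,0.1375,-0.001,0.002,-0.006,-1],[-0.004,0.001,0.1375,-0.001,0.002,-0.006,-1]]'
python3 -m handwheel '[[0,0,0,0,0,0,-1],[0,0,0,0,0,0,-1],[0,0,-0.03,0,0,0,-1],[0,0,-0.07,0,0,0,-1],[0,0,-0.1,0,0,0,-1],[0,0,-0.1,0,0,0,-1]]'
python3 -c "
from h import *
delta((490,-177,80),180)
p,d=get_image('scene');cv2.imwrite('pics/s2.png',cv2.resize(p[60:300,60:420],None,fx=2,fy=2))"
```

```text
clock: 2.4
position: [416.6, -319.3, 24.3]
ee_rot: [0.123, 0.992, -0.0, 0.0]
contact_force: [-0.6, 0.9, 3.8]
gripper_width: 15.3
grasp_force: 59.2
clock: 3.15
position: [417.5, -319.4, 125.4]
ee_rot: [0.123, 0.992, -0.001, 0.002]
contact_force: [0.2, -0.1, -2.1]
gripper_width: 15.4
grasp_force: 58.8
pos [ 417.5 -319.4  125.4] heading 165.84 shift [-0.0353  0.1559  0.0455] turn [-0.0014  0.004  -0.2472] j6 -1.47 t 3.15
```

View pics/s2.png

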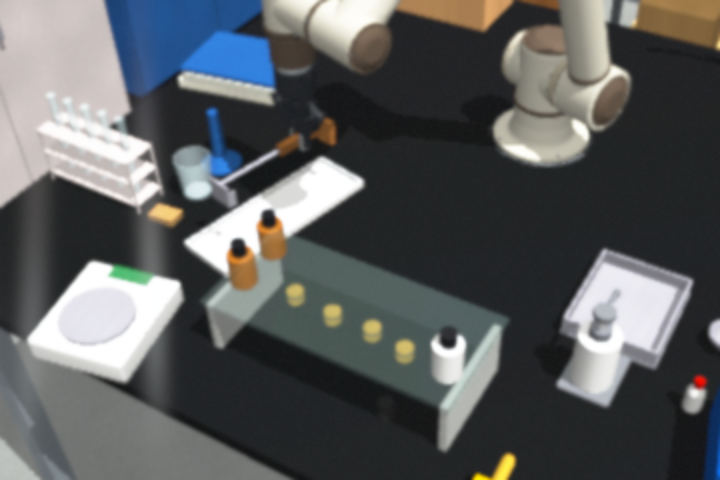

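The hook hangs level in the gripper, with its blade at about (225,190), and the masses have not moved. Next I stage in front of mass y=-177.

```bash
python3 -m handwheel '[[0.03,0.06,0.02,0,0.001,-0.08,-1],[0.06,0.1,0.04,-0.001,0.002,-0.18,-1],[0.0615,0.131,0.05,-0.001,0.004,-0.247,-1],[0.0615,0.131,0.07,-0.001,0.004,-0.247,-1],[0.0615,0.131,0.07,-0.001,0.004,-0.247,-1],[0.0615,0.131,0.07,-0.001,0.004,-0.247,-1]]'
python3 -c "
from h import *
delta((500,-177,54),180)
T=tool();np.save('pics/T2.npy',T)
p,d=get_image('wrist');cv2.imwrite('pics/w2.png',p)
p,d=get_image('top')
for b in blobs(p,(15,70,80),(32,255,255)): print(b[0],b[1], onplane('top',[b[0]],24))"
```

```text
clock: 3.95
position: [388.4, -177.2, 53.3]
ee_rot: [0.0, 1.0, 0.001, -0.003]
contact_force: [0.2, -0.9, -1.0]
gripper_width: 15.3
grasp_force: 59.1
pos [ 388.4 -177.2   53.3] heading 179.96 shift [-0.1116  0.0003 -0.0013] turn [ 0.0011 -0.0059 -0.0007] j6 -1.53 t 3.95
[164.3 113. ] 189 [[906.4 323.3]]
[132.2 113.4] 196 [[906.4 449.6]]
[213.3 172.5] 55 [[677.9 130.5]]
[234.7 171.8] 59 [[680.9  50.4]]
[273.6 175.1] 59 [[669.5 -94.6]]
[253.  175.4] 58 [[667.8 -18. ]]
[295.7 177.8] 61 [[ 660.  -176.8]]
[386.8 194.8] 168 [[ 599.2 -518.7]]
```

View pics/w2.png

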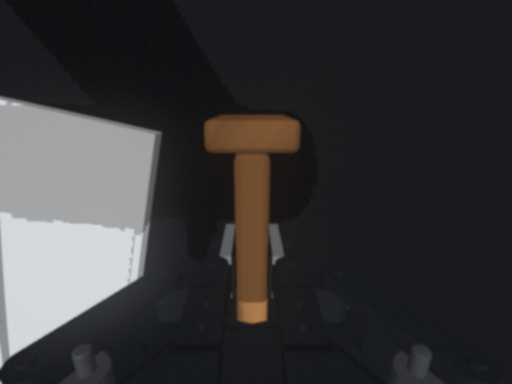

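The wrist view shows the handle at (252,235), straight along the tool axis. Drawing the first mass.

```bash
python3 -m handwheel '[[-0.05,0,0,0,0,0,-1],[-0.1,0,0,0,0,0,-1],[-0.114,0,0,0,0,0,-1],[-0.114,0,0,0,0,0,-1],[-0.114,0,0.02,0,0,0,-1],[-0.114,0,0.031,0,0,0,-1],[-0.114,0,0.031,0,0,0,-1]]'
python3 -m handwheel '[[0.012,0,0,0,0,0,-1],[0.024,0,0,0,0,0,-1],[0.036,0,0,0,0,0,-1],[0.048,0,0,0,0,0,-1],[0.06,0,0,0,0,0,-1],[0.072,0,0,0,0,0,-1],[0.084,0,0,0,0,0,-1],[0.095,0,0,0,0,0,-1],[0.102,0,0,0,0,0,-1],[0.102,0,0,0,0,0,-1]]'
python3 -c "
from h import *
delta((390,-94.6,54),180)
p,d=get_image('top');cv2.imwrite('pics/t3.png',p)
for b in blobs(p,(15,70,80),(32,255,255)): 
  if b[0][1]<280 and b[0][1]>160:print(b[0],b[1], onplane('top',[b[0]],24))"
```

```text
clock: 4.92
position: [501.1, -177.1, 21.7]
ee_rot: [0.0, 1.0, 0.001, -0.003]
contact_force: [0.4, 0.5, -1.6]
gripper_width: 15.0
grasp_force: 59.2
clock: 6.18
position: [399.7, -177.0, 22.7]
ee_rot: [0.0, 1.0, 0.001, -0.003]
contact_force: [0.5, -0.1, -1.0]
gripper_width: 15.1
grasp_force: 59.1
pos [ 399.7 -177.    22.7] heading 179.98 shift [ 0.0099  0.0824 -0.0312] turn [ 0.0012 -0.0057 -0.0004] j6 -1.53 t 6.175
[213.2 172.5] 57 [[677.9 130.9]]
[234.7 171.8] 59 [[680.9  50.4]]
[273.6 175.2] 58 [[669.1 -94.6]]
[253.1 175.5] 57 [[667.5 -18.4]]
[386.7 194.9] 167 [[ 598.9 -518.3]]
[292.8 201. ] 26 [[ 573.6 -166.2]]
[298.4 201. ] 26 [[ 573.8 -186.9]]
```

```bash
python3 -m handwheel '[[0,0,-0.033,0,0,0,-1],[0,0,-0.033,0,0,0,-1],[0,0.05,-0.033,0,0,0,-1],[0,0.082,-0.033,0,0,0,-1],[-0.01,0.082,-0.033,0,0,0,-1],[-0.06,0.082,-0.033,0,0,0,-1],[-0.11,0.082,-0.033,0,0,0,-1],[-0.111,0.082,-0.033,0,0,0,-1],[-0.111,0.082,-0.015,0,0,0,-1],[-0.111,0.082,0.000,0,0,0,-1]]'
python3 -m handwheel '[[0,0,0,0,0,0,-1],[0.012,0,0,0,0,0,-1],[0.026,0,0,0,0,0,-1],[0.04,0,0,0,0,0,-1],[0.054,0,0,0,0,0,-1],[0.068,0,0,0,0,0,-1],[0.082,0,0,0,0,0,-1],[0.096,0,0,0,0,0,-1],[0.106,0,0,0,0,0,-1],[0.111,0,0,0,0,0,-1]]'
python3 -c "
from h import *
delta((508,-18,54),180)
p,d=get_image('top');cv2.imwrite('pics/t4.png',p)
for b in blobs(p,(15,70,80),(32,255,255)): 
  if b[0][1]<280 and b[0][1]>160:print(b[0],b[1], onplane('top',[b[0]],24))"
```

```text
clock: 7.48
position: [510.6, -95.6, 20.9]
ee_rot: [0.001, 1.0, 0.001, -0.003]
contact_force: [-0.4, -0.2, -0.9]
gripper_width: 15.0
grasp_force: 63.8
clock: 8.72
position: [400.1, -95.0, 22.9]
ee_rot: [0.0, 1.0, 0.001, -0.002]
contact_force: [0.6, -1.1, -1.9]
gripper_width: 15.0
grasp_force: 63.8
pos [400.1 -95.   22.9] heading 180.0 shift [-0.1077  0.0771 -0.0315] turn [ 0.0011 -0.0042 -0.    ] j6 -1.73 t 8.725
[213.2 172.5] 57 [[677.9 130.9]]
[234.7 171.7] 58 [[681.3  50.4]]
[253.  175.4] 58 [[667.8 -18. ]]
[386.6 195. ] 164 [[ 598.5 -518. ]]
[270.6 200.6] 25 [[574.5 -84. ]]
[276.1 200.5] 24 [[ 575.  -104.3]]
[295.6 201.3] 81 [[ 572.6 -176.5]]
```

Mass 3 at y=-18, then mass at y=50.

```bash
python3 -m handwheel '[[0,0,-0.033,0,0,0,-1],[0,0,-0.033,0,0,0,-1],[0,0.05,-0.033,0,0,0,-1],[0,0.077,-0.033,0,0,0,-1],[-0.01,0.077,-0.033,0,0,0,-1],[-0.06,0.077,-0.033,0,0,0,-1],[-0.108,0.077,-0.033,0,0,0,-1],[-0.109,0.077,-0.033,0,0,0,-1],[-0.109,0.077,-0.015,0,0,0,-1],[-0.109,0.077,0.000,0,0,0,-1]]'
python3 -m handwheel '[[0,0,0,0,0,0,-1],[0.012,0,0,0,0,0,-1],[0.026,0,0,0,0,0,-1],[0.04,0,0,0,0,0,-1],[0.054,0,0,0,0,0,-1],[0.068,0,0,0,0,0,-1],[0.082,0,0,0,0,0,-1],[0.096,0,0,0,0,0,-1],[0.105,0,0,0,0,0,-1],[0.109,0,0,0,0,0,-1]]'
python3 -c "
from h import *
delta((521,50.4,54),180)
p,d=get_image('top');cv2.imwrite('pics/t5.png',p)
for b in blobs(p,(15,70,80),(32,255,255)): 
  if b[0][1]<280 and b[0][1]>160:print(b[0],b[1], onplane('top',[b[0]],24))"
```

```text
clock: 10.02
position: [508.5, -18.9, 21.0]
ee_rot: [0.001, 1.0, 0.0, -0.003]
contact_force: [-0.0, 0.1, -1.6]
gripper_width: 15.1
grasp_force: 63.9
clock: 11.28
position: [400.3, -18.0, 23.0]
ee_rot: [-0.0, 1.0, 0.001, -0.002]
contact_force: [1.1, 0.1, -1.6]
gripper_width: 14.8
grasp_force: 63.8
pos [400.3 -18.   23. ] heading -179.99 shift [-0.1206  0.0684 -0.0314] turn [ 0.0011 -0.0041  0.0001] j6 -1.93 t 11.275
[213.3 172.4] 56 [[678.3 130.5]]
[234.7 171.8] 59 [[680.9  50.4]]
[386.8 194.9] 171 [[ 598.9 -518.7]]
[249.7 200.5] 24 [[574.3  -6.5]]
[255.3 200.4] 27 [[574.8 -27.3]]
[273.4 201. ] 80 [[573.1 -94.3]]
[295.6 201.4] 81 [[ 572.2 -176.5]]
```

```bash
python3 -m handwheel '[[0,0,-0.033,0,0,0,-1],[0,0,-0.033,0,0,0,-1],[0,0.04,-0.033,0,0,0,-1],[0,0.068,-0.033,0,0,0,-1],[-0.02,0.068,-0.033,0,0,0,-1],[-0.07,0.068,-0.033,0,0,0,-1],[-0.12,0.068,-0.033,0,0,0,-1],[-0.121,0.068,-0.033,0,0,0,-1],[-0.121,0.068,-0.015,0,0,0,-1],[-0.121,0.068,0.000,0,0,0,-1]]'
python3 -m handwheel '[[0,0,0,0,0,0,-1],[0.012,0,0,0,0,0,-1],[0.027,0,0,0,0,0,-1],[0.043,0,0,0,0,0,-1],[0.059,0,0,0,0,0,-1],[0.075,0,0,0,0,0,-1],[0.091,0,0,0,0,0,-1],[0.105,0,0,0,0,0,-1],[0.116,0,0,0,0,0,-1],[0.121,0,0,0,0,0,-1]]'
python3 -c "
from h import *
delta((518,130.5,54),180)
p,d=get_image('top');cv2.imwrite('pics/t6.png',p)
for b in blobs(p,(15,70,80),(32,255,255)): 
  if b[0][1]<280 and b[0][1]>160:print(b[0],b[1], onplane('top',[b[0]],24))"
```

```text
clock: 12.58
position: [520.1, 49.5, 20.9]
ee_rot: [0.0, 1.0, 0.0, -0.004]
contact_force: [0.1, 0.0, -0.9]
gripper_width: 15.3
grasp_force: 63.8
clock: 13.82
position: [400.2, 50.1, 23.2]
ee_rot: [-0.0, 1.0, 0.001, -0.002]
contact_force: [1.1, 0.3, -1.2]
gripper_width: 15.3
grasp_force: 63.8
pos [400.2  50.1  23.2] heading -179.98 shift [-0.1177  0.0804 -0.0311] turn [ 0.0014 -0.0037  0.0003] j6 -2.09 t 13.825
[213.3 172.4] 56 [[678.3 130.5]]
[386.8 194.9] 171 [[ 598.9 -518.7]]
[231.1 200. ] 19 [[575.6  62.5]]
[236.6 200.4] 33 [[574.2  42.1]]
[252.7 200.8] 79 [[573.2 -17.7]]
[273.4 201. ] 80 [[573.1 -94.3]]
[295.6 201.4] 81 [[ 572.2 -176.5]]
```

```bash
python3 -m handwheel '[[0,0,-0.033,0,0,0,-1],[0,0,-0.033,0,0,0,-1],[0,0.05,-0.033,0,0,0,-1],[0,0.08,-0.033,0,0,0,-1],[-0.02,0.081,-0.033,0,0,0,-1],[-0.07,0.081,-0.033,0,0,0,-1],[-0.118,0.081,-0.033,0,0,0,-1],[-0.119,0.081,-0.033,0,0,0,-1],[-0.119,0.081,-0.015,0,0,0,-1],[-0.119,0.081,0.000,0,0,0,-1]]'
python3 -m handwheel '[[0,0,0,0,0,0,-1],[0.012,0,0,0,0,0,-1],[0.027,0,0,0,0,0,-1],[0.043,0,0,0,0,0,-1],[0.059,0,0,0,0,0,-1],[0.075,0,0,0,0,0,-1],[0.091,0,0,0,0,0,-1],[0.105,0,0,0,0,0,-1],[0.115,0,0,0,0,0,-1],[0.119,0,0,0,0,0,-1]]'
python3 -m handwheel '[[0,0,-0.03,0,0,0,-1],[0,0,-0.06,0,0,0,-1],[0.01,0,-0.08,0,0,0,-1],[0.01,0,-0.08,0,0,0,-1]]'
python3 -c "
from h import *
delta((418,-319,80),166.5)
p,d=get_image('top');cv2.imwrite('pics/t7.png',p)
for b in blobs(p,(15,70,80),(32,255,255)): 
  if b[0][1]<280 and b[0][1]>160:print(b[0],b[1], onplane('top',[b[0]],24))
p,d=get_image('scene');cv2.imwrite('pics/s7.png',cv2.resize(p[60:300,60:420],None,fx=2,fy=2))"
```

```text
clock: 15.12
position: [518.3, 130.3, 20.9]
ee_rot: [0.0, 1.0, 0.0, -0.003]
contact_force: [-0.3, 0.1, -1.1]
gripper_width: 15.1
grasp_force: 63.8
clock: 16.38
position: [400.2, 131.1, 23.2]
ee_rot: [-0.0, 1.0, 0.001, -0.002]
contact_force: [0.4, 0.2, -1.8]
gripper_width: 15.2
grasp_force: 63.8
clock: 16.88
position: [391.4, 131.4, 104.2]
ee_rot: [-0.0, 1.0, 0.002, -0.001]
contact_force: [0.2, 0.3, -1.2]
gripper_width: 15.0
grasp_force: 63.9
pos [391.4 131.4 104.2] heading -180.0 shift [-0.0266 -0.4504  0.0226] turn [ 0.0031 -0.0022  0.2356] j6 -2.28 t 16.875
[386.7 194.9] 166 [[ 598.9 -518.3]]
[234.4 200.6] 78 [[573.4  50.3]]
[252.7 200.8] 78 [[573.2 -17.7]]
[273.4 200.9] 79 [[573.4 -94.3]]
[295.6 201.3] 82 [[ 572.6 -176.5]]
[212.9 201.5] 48 [[569.4 130.3]]
```

View pics/s7.png

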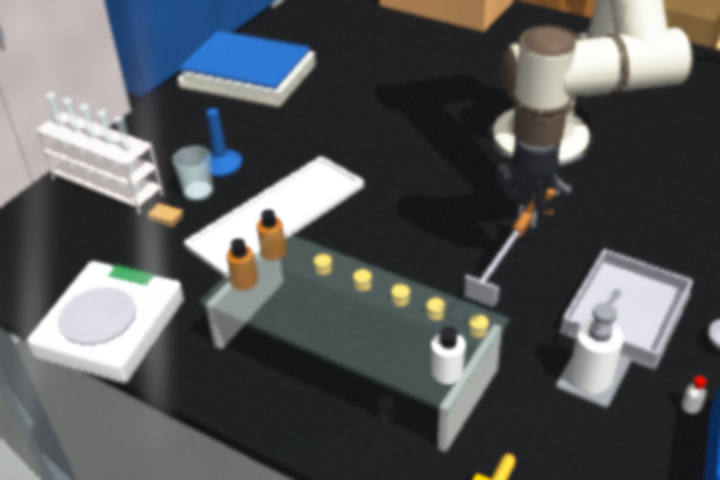

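All five masses stand in front of the shelf edge and the hook is still held straight. Returning it to the tray.

```bash
python3 -m handwheel '[[0,-0.05,0,0,0,0.02,-1],[0,-0.1,0,0,0,0.05,-1],[-0.01,-0.15,0,0,0,0.08,-1],[-0.01,-0.2,0,0.001,0,0.11,-1],[-0.02,-0.25,0,0.001,0,0.14,-1],[-0.02,-0.3,0,0.002,-0.001,0.17,-1],[-0.03,-0.35,0,0.003,-0.002,0.2,-1],[-0.034,-0.4,0.01,0.003,-0.002,0.2356,-1],[-0.034,-0.44,0.02,0.003,-0.002,0.2356,-1],[-0.034,-0.451,0.03,0.003,-0.002,0.2356,-1]]'
python3 -m handwheel '[[0,0,0,0,0,0,-1],[0,0,0,0,0,0,-1]]'
python3 -c "
from h import *
delta((425,-320,24.5),166.5)
p,d=get_image('top');cv2.imwrite('pics/t8.png',cv2.resize(p[150:300,200:400],None,fx=3,fy=3,interpolation=cv2.INTER_CUBIC))
for b in blobs(p,(15,70,80),(32,255,255)): 
  if b[0][1]<280 and b[0][1]>160:print(b[0],b[1], onplane('top',[b[0]],24))"
```

```text
clock: 18.23
position: [424.0, -322.1, 70.0]
ee_rot: [0.119, 0.993, -0.001, -0.003]
contact_force: [-0.2, 0.6, -1.6]
gripper_width: 15.2
grasp_force: 63.8
clock: 18.48
position: [424.7, -319.2, 72.1]
ee_rot: [0.117, 0.993, -0.001, -0.002]
contact_force: [0.7, 0.0, -1.9]
gripper_width: 15.0
grasp_force: 63.9
pos [ 424.7 -319.2   72.1] heading 166.55 shift [-0.0006 -0.0006  0.0476] turn [-0.0025 -0.0032  0.0009] j6 -1.47 t 18.475
[386.7 194.9] 169 [[ 598.9 -518.3]]
[212.8 200.4] 78 [[573.5 130.8]]
[234.4 200.7] 78 [[573.1  50.2]]
[252.7 200.8] 80 [[573.2 -17.7]]
[273.4 200.9] 79 [[573.4 -94.3]]
[295.6 201.4] 81 [[ 572.2 -176.5]]
```

View pics/t8.png

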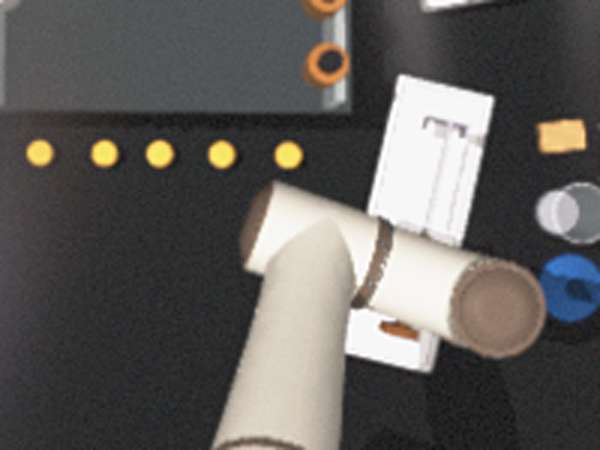

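The hook is over the tray and parallel to it. Lowering and releasing.

```bash
python3 -m handwheel '[[0,0,0.025,-0.001,-0.002,0,-1],[0,0,0.042,-0.002,-0.003,0,-1],[0,0,0.046,-0.002,-0.003,0,-1],[0,0,0.0475,-0.002,-0.003,0,-1],[0,0,0.0475,-0.002,-0.003,0,-1],[0,0,0.0475,-0.002,-0.003,0,-0.5],[0,0,0.0475,-0.002,-0.003,0,0.3],[0,0,0.0475,-0.002,-0.003,0,0.8],[0,0,0.0475,-0.002,-0.003,0,0.8]]'
python3 -m handwheel '[[0,0,-0.03,0,0,0,0.8],[0,0,-0.08,0,0,0,0.8],[0,0,-0.12,0,0,0,0.8],[0,0,-0.12,0,0,0,0.8]]'
python3 -c "
from h import *
T=tool();np.save('pics/T9.npy',T)
p,d=get_image('wrist');cv2.imwrite('pics/w9.png',p)
delta((573.5,-176.5,60),180)
"
```

```text
clock: 19.65
position: [424.7, -320.3, 25.1]
ee_rot: [0.118, 0.993, -0.0, 0.001]
contact_force: [-0.3, -0.4, 0.6]
gripper_width: 74.8
grasp_force: 0.0
clock: 20.15
position: [426.7, -321.0, 148.6]
ee_rot: [0.117, 0.993, -0.002, 0.004]
contact_force: [0.2, 0.2, 0.2]
gripper_width: 76.8
grasp_force: 0.0
pos [ 425.2 -320.3  146.4] heading 166.48 shift [-0.1102  0.1745  0.0867] turn [-0.0014  0.0043 -0.236 ] j6 -1.47 t 20.2
```

View pics/w9.png

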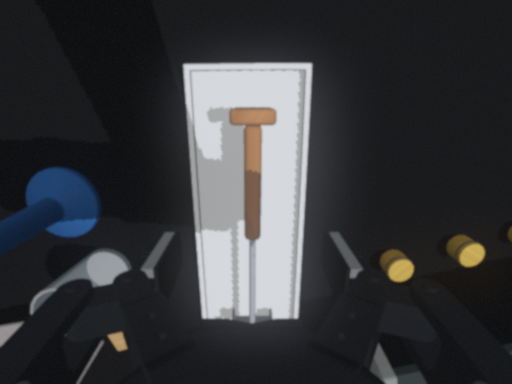

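The hook stands straight in the tray, with its foot at (253,117) and blade at (252,317). Next come the masses, gripped with the tool tilted back slightly to stay clear of the glass.

```bash
cat >> h.py <<'E'
def go(xyz,tilt=-0.25,hd=180):
    T=tool();c,s=np.cos(np.radians(hd)),np.sin(np.radians(hd))
    Rt=np.array([[c,s,0],[s,-c,0],[0,0,-1.]])@R.from_rotvec([0,tilt,0]).as_matrix()
    print(xyz,'shift',(T[:3,:3].T@(np.array(xyz)-T[:3,3])/1000).round(4),'turn',R.from_matrix(T[:3,:3].T@Rt).as_rotvec().round(4),'j6',read_state()['joints'][5].round(2))
def masses():
    p,d=get_image('top')
    for b in blobs(p,(15,70,80),(32,255,255)):
        if 280>b[0][1]>160 and b[0][0]<330: print(b[0],b[1],onplane('top',[b[0]],24),onplane('top',[b[0]],34))
    return p
E
python3 -c "
from h import *
masses()
go((571,-176.5,70))"
```

```text
[212.9 200.5] 76 [[573.2 130.4]] [[572.8 129.1]]
[234.3 200.8] 78 [[572.7  50.6]] [[572.3  49.9]]
[252.7 200.8] 78 [[573.2 -17.7]] [[572.8 -17.8]]
[273.4 201. ] 80 [[573.1 -94.3]] [[572.7 -93.9]]
[295.6 201.4] 81 [[ 572.2 -176.5]] [[ 571.8 -175.5]]
(571, -176.5, 70) shift [-0.109   0.1737  0.075 ] turn [-0.0299 -0.2479 -0.2349] j6 -1.47
```

```bash
python3 -m handwheel '[[-0.04,0.05,0,-0.01,-0.1,-0.1,0.2],[-0.07,0.1,0.01,-0.03,-0.2,-0.2,0.2],[-0.109,0.16,0.03,-0.03,-0.248,-0.235,0.2],[-0.109,0.1737,0.06,-0.03,-0.248,-0.235,0.2],[-0.109,0.1737,0.075,-0.03,-0.248,-0.235,0.2],[-0.109,0.1737,0.075,-0.03,-0.248,-0.235,0.2],[-0.109,0.1737,0.075,-0.03,-0.248,-0.235,0.2]]'
python3 -c "
from h import *
T=tool()
p,d=get_image('wrist');cv2.imwrite('pics/w10.png',p)
for b in blobs(p,(15,90,80),(32,255,255),60): print(b,onplane('wrist',[b[0]],18,T))
go((571,-176.5,6))"
```

```text
clock: 21.12
position: [571.3, -177.7, 70.5]
ee_rot: [0.0, 0.992, -0.0, 0.125]
contact_force: [0.7, -0.3, 1.2]
gripper_width: 51.5
grasp_force: 0.0
(array([248.7, 189.2]), np.int32(1643), array([228, 164,  42,  50], dtype=int32)) [[ 569.5 -178.9]]
(array([358.3, 189.2]), np.int32(1676), array([335, 164,  48,  50], dtype=int32)) [[569.4 -98. ]]
(array([445.4, 174.8]), np.int32(470), array([429, 165,  39,  26], dtype=int32)) [[557.1 -36.3]]
(array([461.5, 193.8]), np.int32(1231), array([441, 176,  43,  37], dtype=int32)) [[573.5 -17.4]]
(571, -176.5, 6) shift [0.0166 0.0012 0.0627] turn [-0.0008  0.0016 -0.0005] j6 -1.52
```

View pics/w10.png

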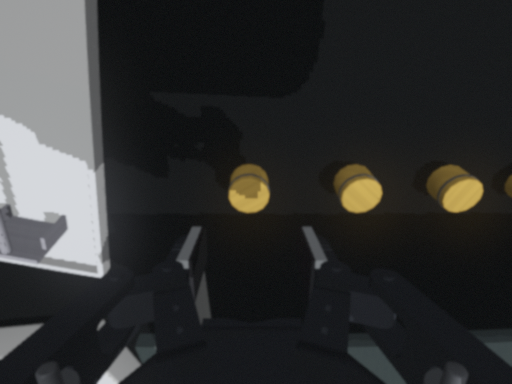

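The wrist view shows the mass at (249,189), centred between the fingers. Descending and gripping.

```bash
python3 -m handwheel '[[0.008,0,0.031,0,0,0,0.2],[0.0166,0,0.0627,0,0,0,0.2],[0.0166,0,0.0627,0,0,0,0.2],[0.0166,0,0.0627,0,0,0,-1],[0.0166,0,0.0627,0,0,0,-1],[0.0166,0,0.0627,0,0,0,-1],[0.0166,0,0.0627,0,0,0,-1],[0.0092,0,0.0336,0,0,0,-1],[-0.0056,0,-0.0245,0,0,0,-1],[-0.0056,0,-0.0245,0,0,0,-1]]'
python3 -c "
from h import *
go((440,302,90))"
```

```text
clock: 22.42
position: [574.3, -176.9, 101.3]
ee_rot: [-0.001, 0.991, -0.001, 0.131]
contact_force: [0.5, 0.2, -1.5]
gripper_width: 27.4
grasp_force: 59.3
(440, 302, 90) shift [ 0.1317  0.4791 -0.0245] turn [-0.0012  0.0121  0.0019] j6 -1.52
```

```bash
python3 -m handwheel '[[0.01,0.05,-0.002,0,0.005,0,-1],[0.03,0.105,-0.005,0,0.01,0,-1],[0.045,0.16,-0.008,0,0.012,0,-1],[0.06,0.215,-0.011,0,0.012,0,-1],[0.075,0.27,-0.014,0,0.012,0,-1],[0.09,0.325,-0.017,0,0.012,0,-1],[0.105,0.38,-0.02,0,0.012,0,-1],[0.12,0.43,-0.0245,0,0.012,0,-1],[0.1317,0.479,-0.0245,0,0.012,0,-1],[0.1317,0.479,-0.0245,0,0.012,0,-1]]'
python3 -c "
from h import *
go((440,302,20))
p,d=get_image('wrist');cv2.imwrite('pics/w11.png',p)"
```

```text
clock: 23.68
position: [436.0, 305.8, 85.9]
ee_rot: [-0.003, 0.993, 0.001, 0.119]
contact_force: [-0.9, -1.2, -3.0]
gripper_width: 27.0
grasp_force: 59.6
(440, 302, 20) shift [ 0.0117 -0.0039  0.065 ] turn [ 0.0023 -0.0116  0.0053] j6 -2.97
```

View pics/w11.png

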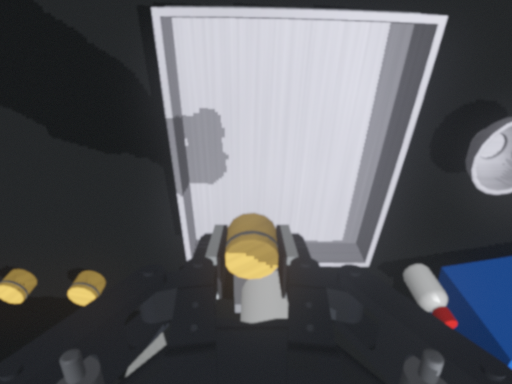

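The mass hangs between the pads at (251,245), inside the pan outline. The pan's right wall is about 20 mm from the finger. Lowering and releasing.

```bash
python3 -m handwheel '[[0.006,-0.002,0.03,0,-0.006,0,-1],[0.012,-0.003,0.06,0.002,-0.011,0,-1],[0.012,-0.003,0.065,0.002,-0.011,0,-1],[0.012,-0.003,0.065,0.002,-0.011,0,-1],[0.012,-0.003,0.065,0.002,-0.011,0,-0.4],[0.012,-0.003,0.065,0.002,-0.011,0,-0.05],[0.012,-0.003,0.065,0.002,-0.011,0,-0.05],[0,0,0.02,0.002,-0.011,0,-0.05],[-0.006,0,-0.01,0.002,-0.011,0,-0.05],[-0.006,0,-0.01,0.002,-0.011,0,-0.05]]'
python3 -c "
from h import *
go((571,130.4,70))
go((571,50.6,70))
p,d=get_image('wrist');cv2.imwrite('pics/w12.png',p)"
```

```text
clock: 24.98
position: [441.0, 304.6, 100.2]
ee_rot: [-0.0, 0.992, 0.002, 0.126]
contact_force: [-0.6, -0.9, -0.5]
gripper_width: 40.7
grasp_force: 0.0
(571, 130.4, 70) shift [-0.1183 -0.1744  0.061 ] turn [ 0.004   0.0027 -0.    ] j6 -2.97
(571, 50.6, 70) shift [-0.1183 -0.2542  0.0607] turn [ 0.004   0.0027 -0.    ] j6 -2.97
```

View pics/w12.png

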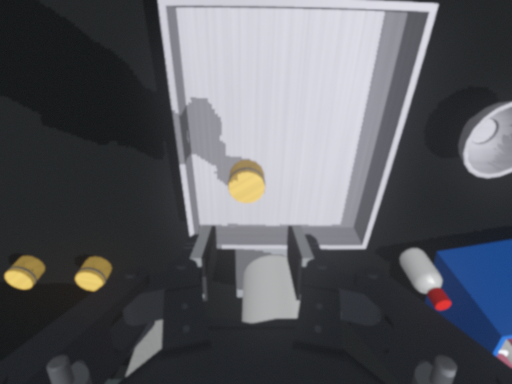

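The mass stands in the pan at (246,182). Next the mass at y=130.

```bash
python3 -m handwheel '[[0,-0.055,0,0,0,0,0.2],[-0.03,-0.105,0,0,0,0,0.2],[-0.08,-0.15,0.02,0.003,0.002,0,0.2],[-0.118,-0.1744,0.05,0.004,0.003,0,0.2],[-0.118,-0.1744,0.061,0.004,0.003,0,0.2],[-0.118,-0.1744,0.061,0.004,0.003,0,0.2],[-0.118,-0.1744,0.061,0.004,0.003,0,0.2]]'
python3 -c "
from h import *
T=tool()
p,d=get_image('wrist');cv2.imwrite('pics/w13.png',p)
for b in blobs(p,(15,90,80),(32,255,255),300): print(b,onplane('wrist',[b[0]],18,T))
go((571,130.4,6))"
```

```text
clock: 25.9
position: [568.5, 128.1, 67.4]
ee_rot: [-0.001, 0.992, -0.003, 0.122]
contact_force: [-0.7, -0.8, 0.3]
gripper_width: 51.0
grasp_force: 0.0
(array([ 71. , 181.9]), np.int32(668), array([ 44, 169,  45,  36], dtype=int32)) [[559.2  -2.4]]
(array([148. , 201.1]), np.int32(1634), array([120, 168,  56,  68], dtype=int32)) [[575.5  51.3]]
(array([251.5, 195.4]), np.int32(1333), array([231, 169,  43,  64], dtype=int32)) [[569.9 128.7]]
(array([ 53.1, 197.7]), np.int32(417), array([ 30, 181,  45,  38], dtype=int32)) [[573.1 -21.3]]
(571, 130.4, 6) shift [0.0129 0.0023 0.0606] turn [-0.0058 -0.004   0.0023] j6 -2.45
```

```bash
python3 -m handwheel '[[0.006,0.001,0.03,-0.003,-0.002,0,0.2],[0.0129,0.0015,0.0606,-0.005,-0.004,0,0.2],[0.0129,0.0015,0.0606,-0.005,-0.004,0,0.2],[0.0129,0.0015,0.0606,-0.005,-0.004,0,-1],[0.0129,0.0015,0.0606,-0.005,-0.004,0,-1],[0.0129,0.0015,0.0606,-0.005,-0.004,0,-1],[0.0129,0.0015,0.0606,-0.005,-0.004,0,-1],[0.004,0.0015,0.03,-0.005,-0.004,0,-1],[-0.01,0.0015,-0.028,-0.005,-0.004,0,-1],[-0.01,0.0015,-0.028,-0.005,-0.004,0,-1]]'
python3 -c "
from h import *
go((438,362,90),-0.25,195)"
```

```text
clock: 27.2
position: [576.2, 133.3, 103.4]
ee_rot: [-0.0, 0.991, 0.004, 0.13]
contact_force: [0.0, -0.5, -1.6]
gripper_width: 27.2
grasp_force: 59.3
(438, 362, 90) shift [ 0.137   0.2288 -0.0211] turn [-0.0587  0.0125 -0.2533] j6 -2.38
```

```bash
python3 -m handwheel '[[0.04,0.02,-0.006,-0.01,0.002,-0.05,-1],[0.09,0.05,-0.015,-0.02,0.004,-0.1,-1],[0.12,0.1,-0.02,-0.04,0.008,-0.17,-1],[0.137,0.15,-0.021,-0.0587,0.0125,-0.2533,-1],[0.137,0.2,-0.021,-0.0587,0.0125,-0.2533,-1],[0.137,0.2288,-0.021,-0.0587,0.0125,-0.2533,-1],[0.137,0.2288,-0.021,-0.0587,0.0125,-0.2533,-1],[0.137,0.2288,-0.021,-0.0587,0.0125,-0.2533,-1]]'
python3 -c "
from h import *
go((438,362,20),-0.25,195)
go((438,362,90),-0.25,195)"
```

```text
clock: 28.2
position: [433.8, 357.1, 82.5]
ee_rot: [-0.129, 0.985, 0.012, 0.117]
contact_force: [-0.5, -0.5, -0.8]
gripper_width: 27.3
grasp_force: 59.4
(438, 362, 20) shift [0.0093 0.0041 0.062 ] turn [-0.0066 -0.0153 -0.0006] j6 -2.71
(438, 362, 90) shift [-0.007   0.0036 -0.0061] turn [-0.0066 -0.0153 -0.0006] j6 -2.71
```

```bash
python3 -m handwheel '[[0.004,0.002,0.03,-0.006,-0.015,0,-1],[0.009,0.003,0.058,-0.006,-0.015,0,-1],[0.009,0.003,0.062,-0.006,-0.015,0,-1],[0.009,0.003,0.062,-0.006,-0.015,0,-1],[0.009,0.003,0.062,-0.006,-0.015,0,-0.4],[0.009,0.003,0.062,-0.006,-0.015,0,-0.05],[0.009,0.003,0.062,-0.006,-0.015,0,-0.05],[0,0.003,0.02,-0.006,-0.015,0,-0.05],[-0.009,0.003,-0.016,-0.006,-0.015,0,-0.05],[-0.009,0.003,-0.016,-0.006,-0.015,0,-0.05]]'
python3 -c "
from h import *
go((571,50,70))
masses()"
```

```text
clock: 29.45
position: [439.5, 366.3, 105.4]
ee_rot: [-0.129, 0.983, 0.021, 0.127]
contact_force: [0.6, 0.1, -0.2]
gripper_width: 40.2
grasp_force: 0.0
(571, 50, 70) shift [-0.0351 -0.3398  0.043 ] turn [0.0739 0.0071 0.2522] j6 -2.69
[234.4 200.7] 79 [[573.1  50.2]] [[572.7  49.6]]
[252.6 200.7] 81 [[573.6 -17.3]] [[573.2 -17.5]]
[273.4 201.1] 78 [[572.7 -94.3]] [[572.3 -93.9]]
[166.3 233.6] 52 [[448.1 303.7]] [[448.6 301.1]]
[151.4 234.2] 24 [[444.9 360.5]] [[445.5 357.4]]
```

```bash
python3 -m handwheel '[[0.013,-0.05,-0.003,0,0,0,0.2],[0.024,-0.1,-0.006,0,0,0.02,0.2],[0.01,-0.16,0,0.02,0.002,0.1,0.2],[-0.01,-0.22,0.01,0.04,0.004,0.17,0.2],[-0.03,-0.28,0.02,0.074,0.007,0.252,0.2],[-0.035,-0.33,0.035,0.074,0.007,0.252,0.2],[-0.035,-0.34,0.043,0.074,0.007,0.252,0.2],[-0.035,-0.34,0.043,0.074,0.007,0.252,0.2],[-0.035,-0.34,0.043,0.074,0.007,0.252,0.2]]'
python3 -c "
from h import *
go((571,50,6))"
```

```text
clock: 30.62
position: [569.0, 46.3, 67.7]
ee_rot: [-0.001, 0.992, -0.005, 0.122]
contact_force: [-0.4, 0.2, -0.5]
gripper_width: 51.3
grasp_force: 0.0
(571, 50, 6) shift [0.0131 0.0043 0.0603] turn [-0.0092 -0.0048  0.003 ] j6 -2.25
```

```bash
python3 -m handwheel '[[0.006,0.002,0.03,-0.005,-0.003,0,0.2],[0.013,0.003,0.06,-0.009,-0.005,0,0.2],[0.013,0.003,0.06,-0.009,-0.005,0,0.2],[0.013,0.003,0.06,-0.009,-0.005,0,-1],[0.013,0.003,0.06,-0.009,-0.005,0,-1],[0.013,0.003,0.06,-0.009,-0.005,0,-1],[0.013,0.003,0.06,-0.009,-0.005,0,-1],[0.004,0.003,0.03,-0.009,-0.005,0,-1],[-0.01,0.003,-0.028,-0.009,-0.005,0,-1],[-0.01,0.003,-0.028,-0.009,-0.005,0,-1]]'
python3 -c "
from h import *
go((392,362,90),-0.25,195)"
```

```text
clock: 31.88
position: [576.3, 51.4, 103.4]
ee_rot: [-0.001, 0.991, 0.003, 0.131]
contact_force: [0.8, 0.0, -2.1]
gripper_width: 27.3
grasp_force: 59.6
(392, 362, 90) shift [ 0.1811  0.311  -0.0332] turn [-0.0607  0.0132 -0.2519] j6 -2.18
```

```bash
python3 -m handwheel '[[0.04,0.02,-0.006,-0.01,0.002,-0.05,-1],[0.09,0.06,-0.015,-0.02,0.004,-0.1,-1],[0.13,0.11,-0.023,-0.04,0.008,-0.17,-1],[0.16,0.165,-0.03,-0.06,0.013,-0.252,-1],[0.181,0.22,-0.033,-0.06,0.013,-0.252,-1],[0.181,0.27,-0.033,-0.06,0.013,-0.252,-1],[0.181,0.311,-0.033,-0.06,0.013,-0.252,-1],[0.181,0.311,-0.033,-0.06,0.013,-0.252,-1],[0.181,0.311,-0.033,-0.06,0.013,-0.252,-1]]'
python3 -c "
from h import *
go((392,362,20),-0.25,195)"
```

```text
clock: 33.0
position: [387.7, 358.2, 83.3]
ee_rot: [-0.129, 0.985, 0.013, 0.117]
contact_force: [-0.1, -0.7, -1.5]
gripper_width: 27.3
grasp_force: 59.7
(392, 362, 20) shift [0.0098 0.0029 0.0627] turn [-0.0054 -0.0151 -0.0006] j6 -2.84
```

```bash
python3 -m handwheel '[[0.004,0.002,0.03,-0.005,-0.015,0,-1],[0.009,0.003,0.058,-0.005,-0.015,0,-1],[0.0095,0.003,0.062,-0.005,-0.015,0,-1],[0.0095,0.003,0.062,-0.005,-0.015,0,-1],[0.0095,0.003,0.062,-0.005,-0.015,0,-0.4],[0.0095,0.003,0.062,-0.005,-0.015,0,-0.05],[0.0095,0.003,0.062,-0.005,-0.015,0,-0.05],[0,0.003,0.02,-0.005,-0.015,0,-0.05],[-0.009,0.003,-0.016,-0.005,-0.015,0,-0.05],[-0.009,0.003,-0.016,-0.005,-0.015,0,-0.05]]'
python3 -c "
from h import *
go((571,-18,70))
masses()"
```

```text
clock: 34.25
position: [393.1, 367.0, 105.6]
ee_rot: [-0.129, 0.983, 0.021, 0.127]
contact_force: [0.1, -0.6, 0.3]
gripper_width: 40.6
grasp_force: 0.0
(571, -18, 70) shift [-0.0612 -0.4183  0.0492] turn [0.0742 0.0063 0.2522] j6 -2.82
[252.6 200.8] 80 [[573.2 -17.3]] [[572.8 -17.5]]
[273.4 201.1] 79 [[572.7 -94.3]] [[572.3 -93.9]]
[166.4 233.6] 52 [[448.1 303.4]] [[448.6 300.7]]
[150.  235.7] 55 [[439.2 365.8]] [[439.9 362.7]]
[150.1 246.7] 33 [[398.2 364.7]] [[399.1 361.6]]
```

```bash
python3 -m handwheel '[[0.013,-0.05,-0.003,0,0,0,0.2],[0.024,-0.1,-0.006,0,0,0.02,0.2],[0.01,-0.16,0,0.02,0.002,0.1,0.2],[-0.01,-0.22,0.01,0.04,0.004,0.17,0.2],[-0.03,-0.28,0.02,0.074,0.006,0.252,0.2],[-0.05,-0.34,0.035,0.074,0.006,0.252,0.2],[-0.061,-0.39,0.049,0.074,0.006,0.252,0.2],[-0.061,-0.418,0.049,0.074,0.006,0.252,0.2],[-0.061,-0.418,0.049,0.074,0.006,0.252,0.2],[-0.061,-0.418,0.049,0.074,0.006,0.252,0.2]]'
python3 -c "
from h import *
go((571,-18,6))"
```

```text
clock: 35.55
position: [568.6, -21.5, 68.2]
ee_rot: [-0.0, 0.992, -0.004, 0.122]
contact_force: [0.0, 0.4, 0.1]
gripper_width: 51.4
grasp_force: 0.0
(571, -18, 6) shift [0.0127 0.0041 0.0609] turn [-0.0085 -0.005   0.0014] j6 -2.04
```

```bash
python3 -m handwheel '[[0.006,0.002,0.03,-0.005,-0.003,0,0.2],[0.013,0.003,0.06,-0.009,-0.005,0,0.2],[0.013,0.003,0.06,-0.009,-0.005,0,0.2],[0.013,0.003,0.06,-0.009,-0.005,0,-1],[0.013,0.003,0.06,-0.009,-0.005,0,-1],[0.013,0.003,0.06,-0.009,-0.005,0,-1],[0.013,0.003,0.06,-0.009,-0.005,0,-1],[0.004,0.003,0.03,-0.009,-0.005,0,-1],[-0.01,0.003,-0.028,-0.009,-0.005,0,-1],[-0.01,0.003,-0.028,-0.009,-0.005,0,-1]]'
python3 -c "
from h import *
go((392,302,90),-0.25,190)"
```

```text
clock: 36.8
position: [576.3, -16.8, 104.4]
ee_rot: [-0.001, 0.991, 0.002, 0.132]
contact_force: [-0.7, 0.4, -2.6]
gripper_width: 27.5
grasp_force: 59.5
(392, 302, 90) shift [ 0.1814  0.3192 -0.0327] turn [-0.0397  0.0144 -0.1677] j6 -1.99
```

```bash
python3 -m handwheel '[[0.04,0.02,-0.006,-0.01,0.002,-0.03,-1],[0.09,0.06,-0.015,-0.02,0.004,-0.07,-1],[0.13,0.11,-0.023,-0.03,0.008,-0.12,-1],[0.16,0.165,-0.03,-0.04,0.014,-0.168,-1],[0.181,0.22,-0.033,-0.04,0.014,-0.168,-1],[0.181,0.27,-0.033,-0.04,0.014,-0.168,-1],[0.181,0.319,-0.033,-0.04,0.014,-0.168,-1],[0.181,0.319,-0.033,-0.04,0.014,-0.168,-1],[0.181,0.319,-0.033,-0.04,0.014,-0.168,-1]]'
python3 -c "
from h import *
go((392,302,20),-0.25,190)"
```

```text
clock: 37.92
position: [387.5, 299.1, 84.6]
ee_rot: [-0.086, 0.989, 0.009, 0.117]
contact_force: [0.5, -0.4, -2.0]
gripper_width: 27.7
grasp_force: 59.7
(392, 302, 20) shift [0.0103 0.0023 0.0639] turn [-0.0034 -0.0145 -0.0002] j6 -2.92
```

```bash
python3 -m handwheel '[[0.004,0.001,0.03,-0.003,-0.014,0,-1],[0.009,0.002,0.058,-0.003,-0.014,0,-1],[0.0095,0.002,0.063,-0.003,-0.014,0,-1],[0.0095,0.002,0.063,-0.003,-0.014,0,-1],[0.0095,0.002,0.063,-0.003,-0.014,0,-0.4],[0.0095,0.002,0.063,-0.003,-0.014,0,-0.05],[0.0095,0.002,0.063,-0.003,-0.014,0,-0.05],[0,0.002,0.02,-0.003,-0.014,0,-0.05],[-0.009,0.002,-0.016,-0.003,-0.014,0,-0.05],[-0.009,0.002,-0.016,-0.003,-0.014,0,-0.05]]'
python3 -c "
from h import *
go((571,-94.5,70))
masses()"
```

```text
clock: 39.17
position: [393.6, 306.5, 106.7]
ee_rot: [-0.086, 0.988, 0.016, 0.127]
contact_force: [0.1, 0.2, -0.5]
gripper_width: 40.5
grasp_force: 0.0
(571, -94.5, 70) shift [-0.0927 -0.4262  0.0583] turn [0.0526 0.0058 0.168 ] j6 -2.89
[273.4 201. ] 80 [[573.1 -94.3]] [[572.7 -93.9]]
[166.4 233.6] 52 [[448.1 303.4]] [[448.6 300.7]]
[150.1 235.7] 54 [[439.2 365.4]] [[439.9 362.3]]
[164.8 245.9] 45 [[402.2 308.7]] [[403.1 306. ]]
[149.3 247.6] 49 [[394.8 367.7]] [[395.7 364.6]]
```

```bash
python3 -m handwheel '[[0.01,-0.05,-0.003,0,0,0,0.2],[0.01,-0.1,-0.003,0,0,0.02,0.2],[0,-0.15,0,0.02,0.002,0.06,0.2],[-0.02,-0.2,0.01,0.03,0.004,0.11,0.2],[-0.04,-0.255,0.02,0.052,0.006,0.168,0.2],[-0.06,-0.31,0.035,0.052,0.006,0.168,0.2],[-0.08,-0.36,0.05,0.052,0.006,0.168,0.2],[-0.0927,-0.41,0.058,0.052,0.006,0.168,0.2],[-0.0927,-0.426,0.058,0.052,0.006,0.168,0.2],[-0.0927,-0.426,0.058,0.052,0.006,0.168,0.2]]'
python3 -c "
from h import *
go((571,-94.5,6))"
```

```text
clock: 40.48
position: [568.8, -99.8, 67.9]
ee_rot: [0.001, 0.993, -0.004, 0.121]
contact_force: [-0.2, -0.1, -0.2]
gripper_width: 51.6
grasp_force: 0.0
(571, -94.5, 6) shift [0.0128 0.0058 0.0606] turn [-0.0087 -0.0068 -0.0019] j6 -1.79
```

```bash
python3 -m handwheel '[[0.006,0.002,0.03,-0.005,-0.003,0,0.2],[0.013,0.004,0.06,-0.009,-0.006,0,0.2],[0.013,0.004,0.06,-0.009,-0.006,0,0.2],[0.013,0.004,0.06,-0.009,-0.006,0,-1],[0.013,0.004,0.06,-0.009,-0.006,0,-1],[0.013,0.004,0.06,-0.009,-0.006,0,-1],[0.013,0.004,0.06,-0.009,-0.006,0,-1],[0.004,0.004,0.03,-0.009,-0.006,0,-1],[-0.01,0.004,-0.028,-0.009,-0.006,0,-1],[-0.01,0.004,-0.028,-0.009,-0.006,0,-1]]'
python3 -c "
from h import *
go((352,335,90),-0.25,195)"
```

```text
clock: 41.72
position: [576.2, -93.4, 104.8]
ee_rot: [-0.001, 0.991, 0.001, 0.132]
contact_force: [-0.1, -0.3, -1.8]
gripper_width: 27.7
grasp_force: 59.2
(352, 335, 90) shift [ 0.2197  0.4289 -0.043 ] turn [-0.0637  0.0143 -0.2516] j6 -1.76
```

```bash
python3 -m handwheel '[[0.04,0.04,-0.006,-0.01,0.002,-0.04,-1],[0.08,0.085,-0.013,-0.02,0.004,-0.08,-1],[0.12,0.13,-0.02,-0.04,0.008,-0.14,-1],[0.16,0.175,-0.03,-0.05,0.012,-0.2,-1],[0.19,0.22,-0.036,-0.064,0.014,-0.252,-1],[0.21,0.27,-0.04,-0.064,0.014,-0.252,-1],[0.22,0.32,-0.043,-0.064,0.014,-0.252,-1],[0.22,0.375,-0.043,-0.064,0.014,-0.252,-1],[0.22,0.428,-0.043,-0.064,0.014,-0.252,-1],[0.22,0.428,-0.043,-0.064,0.014,-0.252,-1]]'
python3 -c "
from h import *
go((351,335,20),-0.25,195)"
```

```text
clock: 42.98
position: [348.1, 338.4, 86.4]
ee_rot: [-0.131, 0.984, 0.018, 0.118]
contact_force: [-0.4, -0.3, -1.2]
gripper_width: 27.2
grasp_force: 59.4
(351, 335, 20) shift [ 0.014  -0.0043  0.0649] turn [ 0.0052 -0.0102  0.0027] j6 -2.96
```

```bash
python3 -m handwheel '[[0.006,-0.002,0.03,0.003,-0.01,0,-1],[0.013,-0.003,0.06,0.003,-0.01,0,-1],[0.013,-0.003,0.064,0.003,-0.01,0,-1],[0.013,-0.003,0.064,0.003,-0.01,0,-1],[0.013,-0.003,0.064,0.003,-0.01,0,-0.4],[0.013,-0.003,0.064,0.003,-0.01,0,-0.05],[0.013,-0.003,0.064,0.003,-0.01,0,-0.05],[0,-0.003,0.02,0.003,-0.01,0,-0.05],[-0.015,-0.003,-0.06,0.003,-0.01,0,-0.05],[-0.02,-0.003,-0.09,0.003,-0.01,0,-0.05]]'
python3 -c "
from h import *
go((460,325,235),0,190)
p=masses();cv2.imwrite('pics/t14.png',cv2.resize(p[170:290,100:330],None,fx=3,fy=3,interpolation=cv2.INTER_CUBIC))
T=tool();np.save('pics/T14.npy',T);p,d=get_image('wrist');cv2.imwrite('pics/w14.png',p)"
```

```text
clock: 44.22
position: [346.2, 331.1, 180.7]
ee_rot: [-0.129, 0.984, 0.017, 0.122]
contact_force: [1.2, 1.1, -0.7]
gripper_width: 40.8
grasp_force: 0.0
(460, 325, 235) shift [-0.1183 -0.0352 -0.0261] turn [0.0123 0.2477 0.0867] j6 -2.76
[166.4 233.6] 52 [[448.1 303.4]] [[448.6 300.7]]
[150.1 235.7] 55 [[439.2 365.4]] [[439.9 362.3]]
[164.7 246.5] 55 [[400. 309.]] [[400.9 306.4]]
[149.4 247.7] 53 [[394.4 367.3]] [[395.4 364.2]]
[156.9 257.2] 54 [[359.5 338.1]] [[360.8 335.2]]
```

View pics/w14.png

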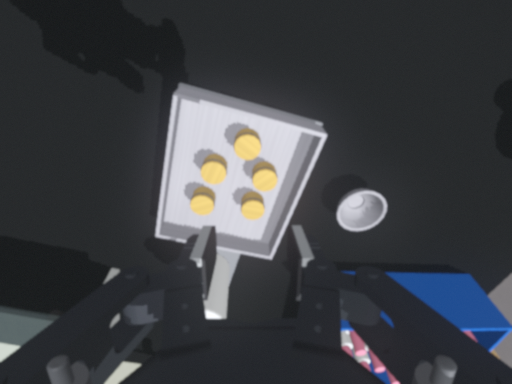

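All five masses are in the pan (205..265, 140..210). Next I measure the pump head numerically from the depth images.

```bash
cat > pump.py <<'E'
from h import *
for n in('top','scene'):
    p,d=get_image(n)
    v=np.argwhere(d>0)[:,::-1]; o,r=ray(n,v); P=o+r*d[v[:,1],v[:,0]][:,None]
    k=(abs(P[:,0]-560)<70)&(abs(P[:,1]-325)<50)&(P[:,2]>135)&(P[:,2]<175)
    Q=P[k]
    h=Q[Q[:,0]>562]
    print(n,len(Q),'z',np.percentile(Q[:,2],[2,50,98]).round(1) if len(Q) else '')
    if len(h): print(' head x',np.percentile(h[:,0],[0,5,50,95,100]).round(1),'y',np.percentile(h[:,1],[0,5,50,95,100]).round(1),'mean',h.mean(0).round(1),len(h))
    s=Q[Q[:,0]<550]
    if len(s): print(' spout',s.mean(0).round(1),len(s))
E
python3 pump.py
```

```text
top 128 z [146.4 158.5 164.2]
 head x [564.3 567.5 581.2 597.9 598.3] y [314.1 315.9 330.1 347.5 349.2] mean [582.  330.6 158.9] 97
 spout [533.  332.  154.4] 22
scene 142 z [147.8 157.8 162.4]
 head x [562.7 565.8 586.8 598.7 600. ] y [312.9 316.2 331.7 346.2 349.1] mean [584.7 331.4 157.3] 117
 spout [538.1 331.6 155.6] 18
```

```bash
python3 -c "
from h import *
go((581.5,331,200),0,190)"
```

```text
(581.5, 331, 200) shift [-0.2245 -0.0603  0.0365] turn [0.0131 0.2501 0.0856] j6 -2.77
```

```bash
python3 -m handwheel '[[-0.01,-0.01,-0.02,0,0.05,0.02,-1],[-0.06,-0.02,0,0.004,0.1,0.04,-1],[-0.11,-0.03,0.01,0.008,0.18,0.06,-1],[-0.17,-0.05,0.02,0.013,0.25,0.086,-1],[-0.2245,-0.06,0.0365,0.013,0.25,0.086,-1],[-0.2245,-0.06,0.0365,0.013,0.25,0.086,-1],[-0.2245,-0.06,0.0365,0.013,0.25,0.086,-1],[-0.2245,-0.06,0.0365,0.013,0.25,0.086,-1]]'
python3 -c "
from h import *
go((581.5,331,160),0,190)"
```

```text
clock: 45.42
position: [580.4, 330.7, 198.3]
ee_rot: [-0.087, 0.996, -0.002, -0.001]
contact_force: [-0.4, -0.1, 0.5]
gripper_width: 0.1
grasp_force: 0.0
(581.5, 331, 160) shift [-0.0013  0.0003  0.0383] turn [-0.0035 -0.0024  0.0003] j6 -2.16
```

```bash
python3 -m handwheel '[[-0.001,0,0.03,-0.003,-0.002,0,-1],[-0.001,0,0.045,-0.003,-0.002,0,-1],[-0.001,0,0.055,-0.003,-0.002,0,-1],[-0.001,0,0.06,-0.003,-0.002,0,-1],[-0.001,0,0.06,-0.003,-0.002,0,-1],[-0.001,0,0.061,-0.003,-0.002,0,-1],[-0.001,0,0.061,-0.003,-0.002,0,-1]]'
```

```text
clock: 46.3
position: [581.3, 330.8, 139.6]
ee_rot: [-0.087, 0.996, -0.0, -0.0]
contact_force: [-6.1, -0.4, 7.9]
gripper_width: -0.1
grasp_force: 3.7
```

```bash
python3 -m handwheel '[[0,0,0.002,0,0,0,-1],[0,0,0.003,0,0,0,-1],[0,0,0.003,0,0,0,-1]]'; python3 pump.py
```

```text
clock: 46.68
position: [581.5, 330.9, 138.1]
ee_rot: [-0.088, 0.996, -0.0, 0.001]
contact_force: [-6.8, -1.1, 12.1]
gripper_width: -0.1
grasp_force: 5.8
top 37 z [135.7 138.5 149.4]
 head x [565.  565.1 571.8 578.  578.7] y [314.3 315.4 326.  336.3 339.3] mean [571.4 326.6 141. ] 17
 spout [538.6 332.5 138.4] 13
scene 120 z [135.3 148.  171.5]
 head x [574.6 582.5 590.5 598.9 601.9] y [313.9 317.4 333.6 346.7 348.8] mean [590.2 333.  150.6] 120
```

```bash
python3 -m handwheel '[[0,0,0.002,0,0,0,-1],[0,0,0.004,0,0,0,-1],[0,0,0.004,0,0,0,-1],[0,0,0.004,0,0,0,-1]]'; python3 -m handwheel '[[0,0,-0.01,0,0,0,-1],[0,0,-0.03,0,0,0,-1],[0,0,-0.07,0,0,0,-1],[0.05,0,-0.1,0,0,0,-1],[0.1,0,-0.13,0,0,0,-1],[0.15,0,-0.13,0,0,0,-1],[0.15,0,-0.13,0,0,0,-1]]'; python3 pump.py; python3 -c "
from h import *
p=masses()
m=camera_model('top')
for b in blobs(p,(4,90,60),(16,255,255),20): print(b[0],b[1],onplane('top',[b[0]],54))"
```

```text
clock: 47.28
position: [581.6, 330.9, 137.9]
ee_rot: [-0.088, 0.996, 0.0, 0.002]
contact_force: [-14.1, -3.4, 24.3]
gripper_width: -0.2
grasp_force: 12.1
clock: 48.15
position: [432.1, 304.1, 262.2]
ee_rot: [-0.088, 0.996, 0.001, 0.001]
contact_force: [0.5, 0.1, -0.3]
gripper_width: -0.1
grasp_force: 0.0
top 130 z [146.2 158.3 163.6]
 head x [564.5 567.6 581.2 597.8 598.2] y [313.7 315.6 330.5 345.8 347.4] mean [582.1 330.8 158.7] 98
 spout [533.2 332.5 153.6] 23
scene 142 z [148.5 158.1 162.6]
 head x [563.4 567.6 585.6 599.1 601.6] y [313.2 315.9 331.3 346.2 348.1] mean [585.2 331.5 157.7] 116
 spout [538.1 331.8 155.7] 18
[166.2 233.6] 57 [[448.1 304.1]] [[448.6 301.5]]
[149.6 235.2] 49 [[441.1 367.3]] [[441.7 364.2]]
[164.8 246.5] 56 [[400.  308.7]] [[400.9 306. ]]
[148.7 248.2] 48 [[392.5 369.9]] [[393.5 366.8]]
[156.8 257.4] 57 [[358.8 338.5]] [[360.  335.6]]
[307.3 148.4] 142 [[ 765.2 -216.2]]
[307.6 171.5] 142 [[ 680.2 -217. ]]
[381.6 194.7] 39 [[ 597.7 -488.3]]
[333.7 246. ] 164 [[ 411.1 -311.6]]
```

```bash
python3 -c "
from bench import *
print(job_done())"
```

```text
the job is handed in; nothing more can be done
None
```

I drew all five brass masses out with the hook and put them in the pan, then set the hook back in its tray. The soap pump was pressed to its stop and sprang back up; I handed the job in at about 48 s on the robot clock, and no verdict came back.

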